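# Hook a stock bin out of a deep rack and return a spare coupling to it

### The arm

A 6-joint arm with a two-finger parallel gripper is mounted at the origin on the work surface. World frame = base frame: x ahead of the robot, y to its left, z up, the work surface at z = 0. Lengths are in m, angles in degrees, forces in N, time in s.
With the tool pointing down it reaches from about 0.4 to 0.825 m from the base axis. Payload 7 kg.
Tool frame: the origin (TCP) lies on the centre line of the jaws, within the pads' length; the fingertips stand 11 mm ahead of it and the grasp point (between the pads) lies 8 mm behind it; z points along the fingers, y is the line along which they close (so a half turn about z gives the same grasp; the last joint's range is limited). The gripper opens to 88 mm and grips with 3 to 60 N. Pads are 19 mm wide; open, the fingers measure 130 mm over their backs; the gripper's body (78 mm by 193 mm) begins 47 mm behind the grasp point.
Start: joints at [-48.295, 20.546, 0.682, 0, -70.136, -16.507], TCP at [0.287, -0.611, 0.238] pointing down, gripper open.
Joint ranges: [-176.03, 176.03], [-82.01, 121.73], [-58.28, 71.71], [-173.87, 95.51], [-174.79, -0.11], [-173.66, 173.66]. Speed limits (degrees/s): [136.94, 136.94, 172.46, 180, 180, 180].

### API

Orientations are given as [roll, pitch, yaw] about the fixed x, y, z axes, in that order (R = Rz(yaw) Ry(pitch) Rx(roll)).
In Python, from plant import r, capture, camera_model, job gives the robot as it stands.
- The arm moves only by the tool drive_tool, never from a script. Its argument "increments" is a list that holds one entry, the list of rows, each a list of 5 numbers: the gripper's target within -1 to 1 (fully open at 1, half-way at 0, shut at -1), then the shift along the tool's x, y, z scaled (see below), then the turn about the tool's z scaled (see below). In form: [[[gripper, tx, ty, tz, roll], ...]]. A call has 1 to 5 rows; each row is the pose to reach, as a shift and turn from the pose commanded when the call began, along the tool's axes at that moment, turning the shorter way round; what a row does not reach only later rows make up. The controller multiplies each number of a shift by 120 mm and each number of a turn by 360 degrees. A row lasts 1/8 s, in which the tool goes at most 62.5 mm and 10.7 degrees, less where a joint would pass 70% of its speed; a pose out of reach is approached as far as the arm can. A call with a number of a shift or a turn outside -1 to 1 is refused whole. A call with a gripper value outside its range is refused whole. The fingers move at their own pace and stop on an object; "squeeze" is the grip in N (left out, the last holds). Time passes only in rows, so rows that repeat a pose let the fingers close. It gives the time, the measured TCP pose, the force, the opening and the grip force at its end, in the units of the state.
- r.get_state(): the state, without advancing time (a new reading comes with each control period).
- capture(name): name is "scene" or "top"; returns the picture (400x640x3 uint8, red, green, blue); there is no depth.
- camera_model(name): a dict with "camera_matrix" (3x3 intrinsics, pixels), "rvec" (rotation vector, rad) and "tvec" (3), from world to camera coordinates, as OpenCV has them. Camera axes: x right, y down, z forward; pixel columns grow to the right and rows downward; lengths in m; the calibration is good to about 2 mm. A picture is of the moment at which its call begins. camera_model takes no time and is no camera call.
- job.close_job(): hands the job in; it is judged then, once.
The state is a dict: "time_s": time; "joints": joint angles; "qd": joint speeds; "joint_torque": joint torques, N m; "tcp_pos": TCP position; "eef_rot": TCP orientation; "contact_force": force on the tool from outside, world axes, zero at the start; "moment": the same for the moment, N m; "gripper_width": finger opening in m; "gripper_force": force on a finger pad.
Only numpy, scipy, OpenCV 4.12 (cv2) and the standard library are available. Lean on these libraries where they do the work, as an engineer would, in place of code of your own. Each camera call takes 0.05 s, during which the arm holds its last target. There are 200 camera calls.

### The job

Take the pull hook from its stand, reach in under the rack's wire top, hook it over the front wall of the orange bin and drag the bin forward until more than half of its length stands out in front of the wire top, still wholly on the ledge. Hang the hook back in the fork of its stand, then stand the loose brass coupling upright in the front part of the orange bin. Do not tip the orange bin and leave everything else as it stands.

Things in the scene. Friction and masses are not known exactly. Their poses are not given: they have to be found in the camera images.
- rack_edge (a point): Front lower edge of the rack's wire top, mid-length, 235 mm above the table; x into the rack, y along the edge, z up. Fixed. The top (440 mm long, 15 mm thick, dark rail then bars) runs back from here; nothing is above the ledge in front of it. Bays centred at y -145, 0, +145 mm, parted by 5 mm panels starting 10 mm behind the edge, the inner ones 90 mm tall.
- rack_ledge (a point): Front upper edge of the rack's wooden ledge, mid-length, 155 mm in front of the wire top's edge and 18 mm above the table; same axes. The ledge runs 430 mm back from here as the floor of all bays.
- bin_lip (a point): Top of the orange bin's front wall, mid-width and mid-thickness; x to the bin's back, y along the wall, z up. Loose open bin 170 (x) x 112 x 55 mm, walls and floor 4 mm, about 0.4 kg, on the ledge in one of the bays, front 52 to 68 mm behind the wire top's edge. Its front 90 mm are empty; behind stand three brass couplings fixed to it.
- hook_grip (a point): Centre of the pull hook's red grip, 20 (x) x 38 (y) x 50 (z) mm; z up along the shaft, x to the side the hook end points. Loose, 0.18 kg; it starts hanging in the stand's fork, x along the stand's x. An 8 mm round steel shaft runs from the grip's underside down to z -205 mm, where the hook end begins (see hook_tip).
- hook_tip (a point): End of the hook's rod, same axes. From the shaft's end (x 0, z -205 mm from the grip's centre) the 8 mm rod goes 28 mm to (x 24, z -220), then 24 mm to this end at (x 11, z -240), all at y 0 (centre line). With the shaft leaned 32 degrees, grip back and end forward, the 28 mm piece is level and the last 24 mm hang straight down.
- stand_fork (a point): On top of the hook stand's yellow fork, mid-slot, 250 mm above the table: here the middle of the grip's underside rests. Two level prongs along x, 10 mm wide, 12 mm thick, slot 24 mm wide, from x -35 mm (open end) to +47 mm (post, its top level with the prongs). z up. Fixed; base plate 130 x 120 x 12 mm below.
- coupling_mid (a point): Centre of the loose brass coupling, a plain round cylinder 30 mm in diameter and 46 mm tall, 0.12 kg, standing upright on the black rubber mat (4 mm thick).
- bin_rods: Black bin with steel rods, in another bay, same size as the orange bin; leave alone. Origin at the centre of its underside, x to the back.
- bin_caps: Black bin with blue caps, in another bay, same size; leave alone. Origin at the centre of its underside, x to the back.
- oil: Blue bottle 48 mm in diameter, 130 mm tall, on the mat; leave alone. Origin at its underside.
- tape: Yellow tape roll 70 mm across, 25 mm high, lying on the mat; leave alone. Origin at its underside.
- jar: Amber jar 60 mm in diameter, 75 mm tall, on the table; leave alone. Origin at its underside.
- driver: Orange-handled screwdriver lying on the table in front of the rack; leave alone.
Things that resemble listed ones, but are neither listed nor needed, are in the scene too. Several things look just like the part that bears stand_fork: the one meant starts farthest from the robot's base.

How it is judged (in metres and radians):
On the way, in this order (a step that is already met when the one before it is completed fails the run):
1. the hook's end is behind the orange bin's front wall, below its top, while the bin is still under the wire top (x of hook_tip in the frame of bin_lip between 0 and 0.06 m and z of hook_tip in the frame of bin_lip between -0.055 and -0.003 m and y of hook_tip in the frame of bin_lip between -0.055 and 0.055 m and x of bin_lip in the frame of rack_edge above 0.03 m), for 0.1 s.
2. with the hook still behind its front wall, the orange bin is more than half out in front of the wire top (x of hook_tip in the frame of bin_lip between 0 and 0.06 m and z of hook_tip in the frame of bin_lip below -0.003 m and x of bin_lip in the frame of rack_edge below -0.083 m), for 0.1 s.
3. the hook hangs in the fork of its stand again, let go (x of hook_grip in the frame of stand_fork between -0.045 and 0.05 m and y of hook_grip in the frame of stand_fork between -0.013 and 0.013 m and z of hook_grip in the frame of stand_fork between 0.018 and 0.032 m and angle between hook_grip's own z axis and vertical below 0.15 rad and contact force between the fingers and hook below 0.1 N), for 0.2 s.
At the end, for the whole second after the job is handed in: The orange bin stands level on the ledge with its front wall 83 to 155 mm in front of the wire top's edge; the coupling stands upright (within 8 degrees) on the bin's floor inside its walls; the hook hangs in the fork of its stand, its grip resting on the prongs, upright within 8 degrees (x of bin_lip in the frame of rack_edge between -0.155 and -0.083 m and height (world z) of bin_lip between 0.068 and 0.078 m and x of coupling_mid in the frame of bin_lip between 0 and 0.12 m and y of coupling_mid in the frame of bin_lip between -0.056 and 0.056 m and z of coupling_mid in the frame of bin_lip between -0.034 and -0.022 m and angle between each of coupling_mid, hook_grip's own z axis and vertical below 0.15 rad and x of hook_grip in the frame of stand_fork between -0.045 and 0.05 m and y of hook_grip in the frame of stand_fork between -0.013 and 0.013 m and z of hook_grip in the frame of stand_fork between 0.018 and 0.032 m); the robot touches nothing.
It fails at once if the orange bin is tipped by more than 14 degrees (angle between bin_lip's own z axis and vertical above 0.25 rad).
It fails at once if a black bin is moved by more than 20 mm (distance of any of bin_rods, bin_caps from where it was at the start of the episode above 0.02 m).
It fails at once if a bystander on the mat or table is moved by more than 20 mm (distance of any of oil, tape, jar, driver from where it was at the start of the episode above 0.02 m).
It also fails if it takes over 67 s, if anything falls off the work surface, if the arm or the gripper's body presses on something with over 40 N, if the wrist force passes 120 N, or if a joint passes its speed limit or range.

## Working session

There is one attempt and no reset: what is moved stays moved. The work goes in short steps, Python scripts to look and compute and a tool call to move; the robot and the scene stay as the last step left them, time stands still between calls to the robot, and variables do not carry over. Pictures are saved under pics/ and viewed, at most 10 in all, crops included, and the job is handed in when it is done.

Besides the shell and the picture viewer there is one more tool, called in YAML: its name, and indented under it one key for each argument. drive_tool: Moves the arm, as the interface text tells. Its arguments: {"type":"object","properties":{"increments":{"type":"array"},"squeeze":{"type":"number"}},"required":["increments"]}

```bash
ls; mkdir -p pics
python3 - <<'E'
from plant import r,capture,camera_model,job
import cv2
s=r.get_state();print(s)
for n in("scene","top"):
    cv2.imwrite(f"pics/{n}0.png",cv2.resize(capture(n)[...,::-1],(800,500),interpolation=cv2.INTER_CUBIC));print(camera_model(n))
E
```

```text
pics
{'time_s': 0.0, 'joints': array([-4.82955313e+01,  2.05923907e+01,  6.33560009e-01, -2.11006473e-02,
       -7.01373902e+01, -1.65073475e+01]), 'qd': array([-0.04726017,  0.03870334, -0.05199019, -0.08059327, -0.02044407,
       -0.15848461]), 'joint_torque': array([ 4.85823675e-04, -5.82714200e+01,  2.93064612e+01,  6.99748233e+00,
        6.93586378e-03, -1.56536134e-04]), 'tcp_pos': array([ 0.2871471 , -0.61034107,  0.2366072 ]), 'eef_rot': array([ 1.79902108e+02, -8.32454925e-03, -1.54810058e+02]), 'contact_force': array([ 0.04586179, -0.16254329, -0.33844297]), 'moment': array([-0.01958456, -0.05224912, -0.01949851]), 'gripper_force': 0.0, 'gripper_width': 0.08764642639284764}
{'camera_matrix': array([[418.21323973,   0.        , 313.51338374],
       [  0.        , 418.21323973, 198.92391907],
       [  0.        ,   0.        ,   1.        ]]), 'rvec': array([ 2.02146324,  1.45570448, -0.54834413]), 'tvec': array([-0.17196264, -0.24472685,  1.83589942])}
{'camera_matrix': array([[407.27079691,   0.        , 321.35754465],
       [  0.        , 407.27079691, 197.6979104 ],
       [  0.        ,   0.        ,   1.        ]]), 'rvec': array([ 2.11612763, -2.16070958,  0.11666405]), 'tvec': array([0.02132807, 0.54340251, 1.12439123])}
```

View pics/scene0.png

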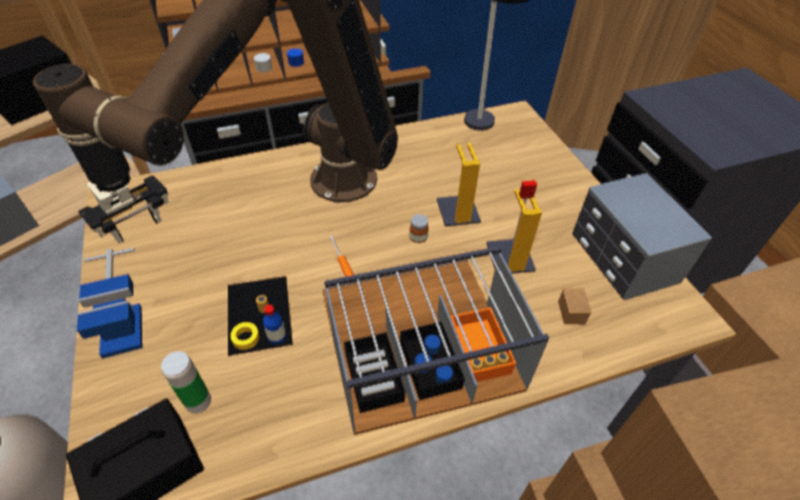

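View pics/top0.png

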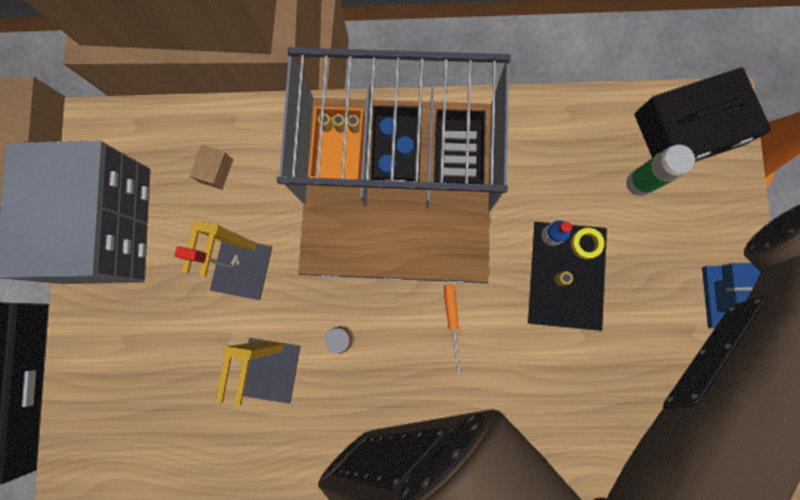

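The scene picture shows the hook (red grip) in the far stand at about (528,190). The orange bin is in the rack bay next to it, and the brass coupling is on the mat at (262,302). In the top picture the orange bin is at (338,140), the fork at (205,248) with its open end toward the robot, and the coupling at (566,279). I'll enlarge these areas to measure.

Run:
```python
from plant import capture
import cv2,numpy as np
t=capture("top")[...,::-1];s=capture("scene")[...,::-1]
cv2.imwrite("pics/raw_top.png",t);cv2.imwrite("pics/raw_scene.png",s)
R=lambda im,x,y,w,h,k:cv2.resize(im[y:y+h,x:x+w],None,fx=k,fy=k,interpolation=cv2.INTER_CUBIC)
cv2.imwrite("pics/a.png",R(t,210,100,200,130,4))      # rack front + bin (top)
a=R(t,130,165,95,100,4); b=R(t,415,170,75,100,4); # stand / mat
cv2.imwrite("pics/b.png",np.hstack([a,b]))
a=R(s,380,130,70,100,5); b=R(s,180,220,60,70,5); b=cv2.copyMakeBorder(b,0,150,0,0,cv2.BORDER_CONSTANT)
cv2.imwrite("pics/c.png",np.hstack([a,b]))
```

```text
(no output)
```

View pics/a.png

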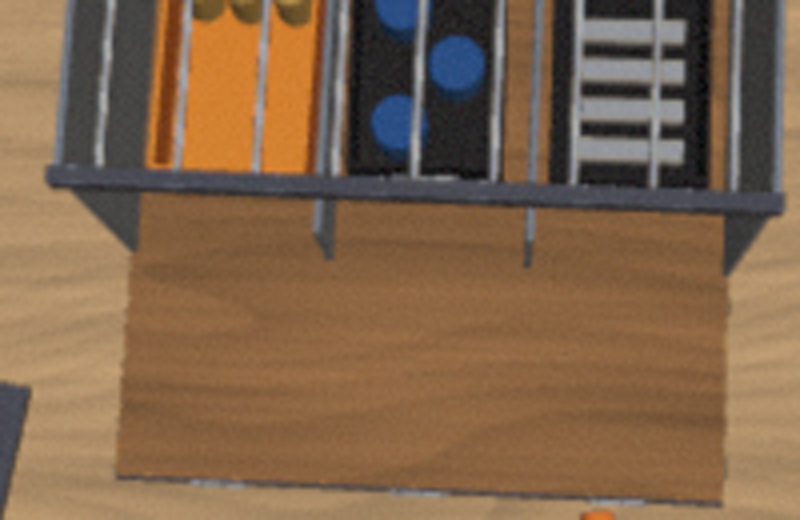

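View pics/b.png

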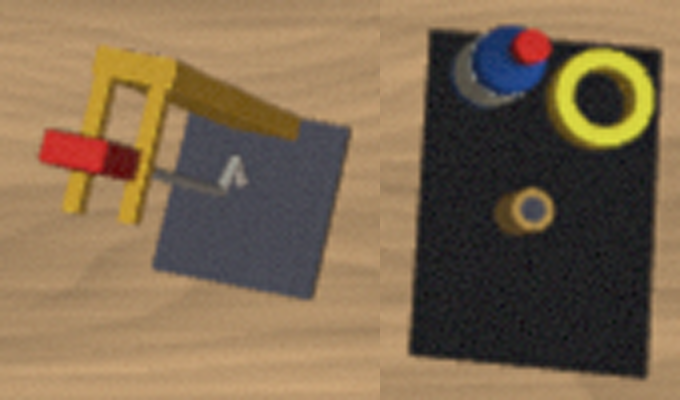

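View pics/c.png

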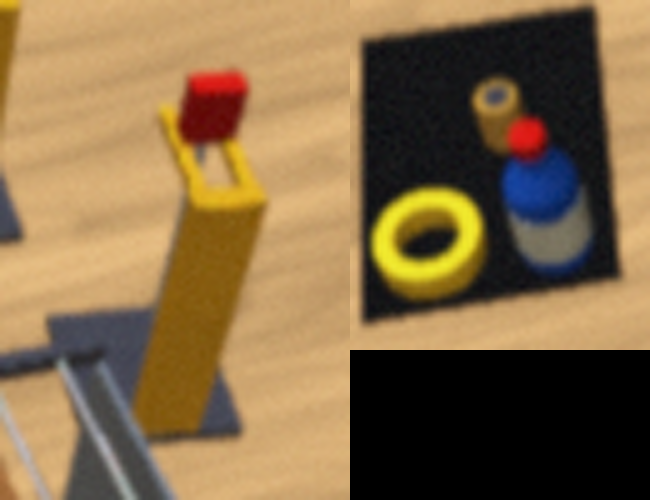

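```bash
cat > h.py <<'E'
import cv2,numpy as np
from plant import camera_model
C={n:camera_model(n) for n in("scene","top")}
def ray(n,u,v):
    c=C[n];R=cv2.Rodrigues(c["rvec"])[0];o=-R.T@c["tvec"]
    return o,R.T@np.linalg.inv(c["camera_matrix"])@[u,v,1]
def P(n,u,v,z): # pixel to plane at height z
    o,d=ray(n,u,v);return (o+d*(z-o[2])/d[2])[:2]
def crop(n,ox,oy,k,x,y,z): return P(n,(x+.5)/k-.5+ox,(y+.5)/k-.5+oy,z)
def px(n,p):
    c=C[n];return cv2.projectPoints(np.float64([p]),c["rvec"],c["tvec"],c["camera_matrix"],None)[0].ravel()
E
python3 - <<'E'
from h import *
np.set_printoptions(precision=4,suppress=True)
for n in C: print(n,ray(n,320,200)[0])
A=lambda x,y,z:crop("top",210,100,4,x,y,z)
B=lambda x,y,z:crop("top",130,165,4,x,y,z)
S=lambda x,y,z:crop("scene",380,130,5,x,y,z)
l,r_=A(117,476,.018),A(722,500,.018);print("ledge",l,r_,(l+r_)/2,np.linalg.norm(l-r_),np.degrees(np.arctan2(*(l-r_)[::1])))
for z in(.235,.25):
  l,r_=A(47,186,z),A(783,213,z);print("rail",z,l,r_,(l+r_)/2,np.linalg.norm(l-r_),np.degrees(np.arctan2(*(l-r_))))
o,p=B(100,217,.25),B(137,53,.25);print("fork open/post",o,p,np.linalg.norm(o-p),np.degrees(np.arctan2(*(p-o)[::-1])))
print("fork scene: post L,R", S(190,203,.25),S(265,203,.25),"open L",S(166,110,.25))
print("grip top corners",[B(*q,.3) for q in((46,129),(110,140),(104,175),(38,160))])
print("grip top scene",[S(*q,.3) for q in((190,75),(243,73),(246,92),(185,98))])
print("coup",B(153,209,.05),crop("scene",180,220,5,147,97,.05))
print("bin side walls at z .073",A(148,165,.073),A(315,172,.073))
t=cv2.imread("pics/raw_top.png");s=cv2.imread("pics/raw_scene.png")
R=lambda im,x,y,w,h,k:cv2.resize(im[y:y+h,x:x+w],None,fx=k,fy=k,interpolation=cv2.INTER_CUBIC)
cv2.imwrite("pics/d.png",np.hstack([R(t,240,80,65,75,6),R(s,355,240,65,75,6)]))
E
```

```text
scene [ 1.3844 -0.2926  1.2073]
top [ 0.3862 -0.0195  1.1876]
ledge [0.4906 0.2506] [ 0.4642 -0.1848] [0.4774 0.0329] 0.43610902342537405 3.4813164555451004
rail 0.235 [0.6481 0.2446] [ 0.6199 -0.1974] [0.634  0.0236] 0.442870348332521 3.6551566869887977
rail 0.25 [0.644  0.2404] [ 0.6162 -0.1946] [0.6301 0.0229] 0.4358970360082546 3.6551566869888
fork open/post [0.4736 0.3949] [0.5704 0.3763] 0.09861107716899906 -10.840174260373555
fork scene: post L,R [0.5636 0.3499] [0.579  0.3967] open L [0.477  0.3776]
grip top corners [array([0.5187, 0.4051]), array([0.5117, 0.3688]), array([0.4922, 0.3714]), array([0.5014, 0.4088])]
grip top scene [array([0.4985, 0.3739]), array([0.5076, 0.4082]), array([0.525 , 0.4007]), array([0.5178, 0.3599])]
coup [0.4971 0.4455] [ 0.4689 -0.353 ]
bin side walls at z .073 [0.706  0.2177] [0.6978 0.0992]
```

View pics/d.png

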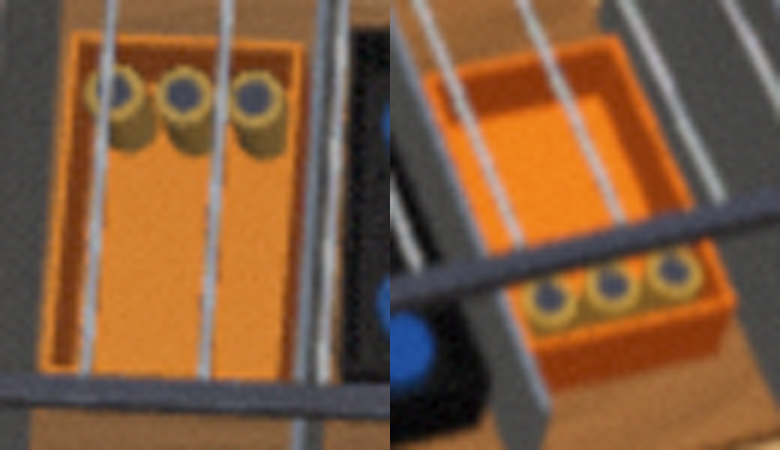

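Run:
```python
from h import *
np.set_printoptions(precision=4,suppress=True)
T=lambda x,y,z:crop("top",240,80,6,x,y,z)
S=lambda x,y,z:crop("scene",355,240,6,x-390,y,z)
print("coup",crop("top",415,170,4,153,209,.05),crop("scene",180,220,5,147,97,.05))
yaw=np.radians(-3.57);x=np.array([np.cos(yaw),np.sin(yaw)]);y=np.array([-x[1],x[0]])
e=np.array([.633,.0235])
for n,p in [("top BL",T(72,35,.073)),("top BR",T(303,43,.073)),("top FL",T(40,374,.073)),("sc FR",S(425,75,.073)),("sc FL",S(615,38,.073)),("sc BL",S(735,298,.073)),("sc BR",S(548,345,.073))]:
    d=p-e;print(n,p,"rack",d@x,d@y)
```

```text
coup [ 0.466  -0.3537] [ 0.4689 -0.353 ]
top BL [0.8704 0.2043] rack 0.22566513615143502 0.19520620664889474
top BR [0.8629 0.093 ] rack 0.22513523665202675 0.08363309760923147
top FL [0.703  0.2187] rack 0.05772845756004956 0.19920492888123303
sc FR [0.6955 0.1085] rack 0.05710282918416659 0.08870976003739463
sc FL [0.7059 0.2176] rack 0.060646267122276276 0.19827395267103182
sc BL [0.8716 0.205 ] rack 0.22680344348745032 0.19601542941588893
sc BR [0.8657 0.1035] rack 0.22724849166474378 0.09429067390482632
```

The pictures give these positions in the robot's world frame:

| Item | Position (m) | Notes |
|---|---|---|
| Rack edge, mid-length | (0.633, 0.0235) | yaw -3.6° |
| Bin lip | (0.701, 0.162, 0.073) | about 59 mm behind the rack edge |
| Fork | (0.508, 0.388, 0.25) | yaw -11° |
| Coupling | (0.4675, -0.353) | on the mat |

The tool can't tilt, so I'll lean the hook by pivoting it in the grip against the back of the stand's post. I'll start moving toward the hook now.

drive_tool:
  increments:
    - [[1,-1,1,-0.85,-0.09],[1,-1,1,-0.85,-0.09],[1,-1,1,-0.85,-0.09]]
  squeeze: 10

```text
time_s: 0.57
tcp_pos: [0.342, -0.4581, 0.3348]
eef_rot: [180.0, 0.0, -122.2]
contact_force: [1.4, -0.9, -0.2]
gripper_width: 0.0876
gripper_force: 0.0
```

```bash
cat > go.py <<'E'
import sys,numpy as np
from plant import r
# usage: go.py x y z yaw [x y z yaw ...] : chained increments (units of move) from measured pose
s=r.get_state();p=s["tcp_pos"].copy();w=s["eef_rot"][2]
print("t",round(s["time_s"],2),"p",p.round(4),"rpy",s["eef_rot"].round(2),"F",s["contact_force"].round(1),"w",round(s["gripper_width"],4),"gf",round(s["gripper_force"],1),"j",s["joints"].round(0))
a=list(map(float,sys.argv[1:]))
for i in range(0,len(a),4):
    t=np.array(a[i:i+3]);d=t-p;c,q=np.cos(np.radians(w)),np.sin(np.radians(w))
    dy=(a[i+3]-w+180)%360-180
    print(np.array([d[0]*c+d[1]*q,d[0]*q-d[1]*c,-d[2]]).round(4),"units",np.round([(d[0]*c+d[1]*q)/.12,(d[0]*q-d[1]*c)/.12,-d[2]/.12,-dy/360],3)); p=t;w=a[i+3]
E
python3 go.py .40 -.29 .34 -90 .43 -.13 .34 -58  .46 .03 .34 -11 .48 .15 .34 -11 .49 .27 .34 -11 .508 .388 .34 -11
```

```text
t 0.57 p [ 0.342  -0.4581  0.3348] rpy [ 179.97    0.   -122.25] F [ 1.4 -0.9 -0.2] w 0.0876 gf 0.0 j [-34.   8.  -3.  -0. -79.   1.]
[-0.1731  0.0406 -0.0052] units [-1.443  0.338 -0.043 -0.09 ]
[-0.16 -0.03 -0.  ] units [-1.333 -0.25  -0.    -0.089]
[-0.1198 -0.1102 -0.    ] units [-0.998 -0.919 -0.    -0.131]
[-0.0033 -0.1216 -0.    ] units [-0.027 -1.013 -0.    -0.   ]
[-0.0131 -0.1197 -0.    ] units [-0.109 -0.998 -0.    -0.   ]
[-0.0048 -0.1193 -0.    ] units [-0.04  -0.994 -0.    -0.   ]
```

drive_tool:
  increments:
    - [[1,-1,0.3,0,-0.119],[1,-1,0.3,0,-0.119],[1,-1,0.3,0,-0.119],[1,-1,0.3,0,-0.119]]

```text
time_s: 1.08
tcp_pos: [0.3765, -0.3379, 0.3345]
eef_rot: [-180.0, -0.0, -79.2]
contact_force: [0.7, -0.8, 0.7]
gripper_width: 0.0877
gripper_force: 0.0
```

drive_tool:
  increments:
    - [[1,-1,-0.5,0,-0.119],[1,-1,-0.5,0,-0.119],[1,-1,-0.5,0,-0.119],[1,-1,-0.5,0,-0.119]]

```text
time_s: 1.58
tcp_pos: [0.414, -0.2089, 0.3343]
eef_rot: [-180.0, -0.0, -36.4]
contact_force: [-0.6, 0.2, -0.9]
gripper_width: 0.0876
gripper_force: 0.0
```

drive_tool:
  increments:
    - [[1,-0.5,-1,0,-0.071],[1,-0.5,-1,0,-0.071],[1,-0.5,-1,0,-0.071]]

```text
time_s: 1.95
tcp_pos: [0.4381, -0.0753, 0.3342]
eef_rot: [-180.0, -0.0, -10.9]
contact_force: [0.2, -0.9, 0.9]
gripper_width: 0.0879
gripper_force: 0.0
```

drive_tool:
  increments:
    - [[1,0,-1,0,0],[1,0,-1,0,0]]

```text
time_s: 2.2
tcp_pos: [0.4612, 0.0409, 0.3344]
eef_rot: [-180.0, -0.0, -11.4]
contact_force: [1.4, 0.4, 0.0]
gripper_width: 0.088
gripper_force: 0.0
```

drive_tool:
  increments:
    - [[1,0,-1,0,0],[1,0,-1,0,0]]

```text
time_s: 2.45
tcp_pos: [0.4848, 0.1592, 0.3344]
eef_rot: [-180.0, -0.0, -11.3]
contact_force: [0.5, 0.1, 1.2]
gripper_width: 0.0876
gripper_force: 0.0
```

drive_tool:
  increments:
    - [[1,0,-1,0,0],[1,0,-1,0,0],[1,0,-1,0,0]]

```text
time_s: 2.82
tcp_pos: [0.5085, 0.278, 0.3323]
eef_rot: [179.9, 0.1, -11.2]
contact_force: [-0.8, 0.1, -0.7]
gripper_width: 0.0876
gripper_force: 0.0
```

```bash
python3 go.py .508 .388 .335 -11 .508 .388 .269 -11
```

```text
t 2.83 p [0.5085 0.278  0.3323] rpy [ 1.7989e+02  9.0000e-02 -1.1170e+01] F [-0.8  0.1 -0.7] w 0.0876 gf 0.0 j [ 48.   9.  -3.  -0. -78.  31.]
[-0.0218 -0.1079 -0.0027] units [-0.182 -0.899 -0.022 -0.   ]
[ 0.    -0.     0.066] units [ 0.   -0.    0.55 -0.  ]
```

drive_tool:
  increments:
    - [[1,-0.18,-0.9,0,0],[1,-0.18,-0.9,0,0],[1,-0.18,-0.9,0,0]]

```text
time_s: 3.2
tcp_pos: [0.5081, 0.3869, 0.3327]
eef_rot: [179.9, 0.1, -11.2]
contact_force: [-0.8, -0.4, 0.1]
gripper_width: 0.0873
gripper_force: 0.0
```

drive_tool:
  increments:
    - [[1,0,0,0.52,0],[1,0,0,0.52,0],[1,0,0,0.52,0]]

```text
time_s: 3.58
tcp_pos: [0.5096, 0.3845, 0.2742]
eef_rot: [-179.9, -0.1, -11.3]
contact_force: [-0.2, 0.6, 1.7]
gripper_width: 0.0877
gripper_force: 0.0
```

drive_tool:
  increments:
    - [[-0.3,0,0,0,0],[-0.3,0,0,0,0],[-0.3,0,0,0,0],[-0.3,0,0,0,0],[-0.3,0,0,0,0]]
  squeeze: 20

```text
time_s: 4.2
tcp_pos: [0.5086, 0.385, 0.2718]
eef_rot: [-180.0, -0.0, -11.3]
contact_force: [-0.4, 0.7, 1.8]
gripper_width: 0.0434
gripper_force: 0.5
```

```bash
python3 go.py
python3 - <<'E'
from plant import capture
import cv2,numpy as np
t=capture("top")[...,::-1];s=capture("scene")[...,::-1]
R=lambda im,x,y,w,h,k:cv2.resize(im[y:y+h,x:x+w],None,fx=k,fy=k,interpolation=cv2.INTER_CUBIC)
cv2.imwrite("pics/e.png",np.hstack([R(t,120,150,100,140,4),R(s,360,90,100,140,4)]))
E
```

```text
t 4.2 p [0.5086 0.385  0.2718] rpy [-179.98   -0.    -11.33] F [-0.4  0.7  1.8] w 0.0434 gf 0.5 j [ 55.  16.  -1.  -0. -73.  24.]
```

View pics/e.png

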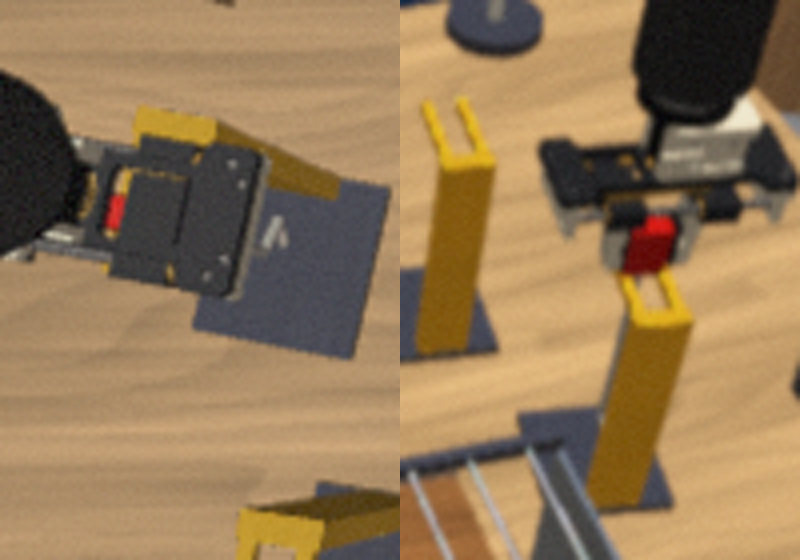

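The fingers sit astride the red grip, at about (650,240) in the scene half of the picture. They're still closing, so I'll squeeze fully.

drive_tool:
  increments:
    - [[-1,0,0,0,0],[-1,0,0,0,0],[-1,0,0,0,0],[-1,0,0,0,0]]
  squeeze: 30

```text
time_s: 4.8
tcp_pos: [0.5086, 0.3849, 0.2718]
eef_rot: [-180.0, -0.0, -11.3]
contact_force: [-0.3, 1.7, 0.4]
gripper_width: 0.038
gripper_force: 30.0
```

drive_tool:
  increments:
    - [[-1,0,0,-0.2,0],[-1,0,0,-0.2,0],[-1,0,0,-0.2,0]]

```text
time_s: 5.18
tcp_pos: [0.5081, 0.3845, 0.2947]
eef_rot: [179.9, 0.1, -11.4]
contact_force: [0.4, 0.3, -1.4]
gripper_width: 0.0379
gripper_force: 30.0
```

drive_tool:
  increments:
    - [[-1,-0.3,0,0,0],[-1,-0.6,0,0,0],[-1,-0.6,0.02,0,0],[-1,-0.6,0.38,0,0],[-1,-0.6,0.38,0,0]]

```text
time_s: 5.8
tcp_pos: [0.4286, 0.3519, 0.2954]
eef_rot: [179.9, 0.0, -11.4]
contact_force: [0.1, 0.1, -1.5]
gripper_width: 0.0379
gripper_force: 30.0
```

drive_tool:
  increments:
    - [[-1,0.4,0,0,0],[-1,0.8,0,0,0],[-1,1,0,0,0],[-1,1,0,0,0]]

```text
time_s: 6.3
tcp_pos: [0.5484, 0.3298, 0.2937]
eef_rot: [179.9, 0.1, -11.5]
contact_force: [-0.7, -0.6, -2.2]
gripper_width: 0.0379
gripper_force: 30.0
```

drive_tool:
  increments:
    - [[-1,0.32,0,0,0],[-1,0.32,0,0,0],[-1,0.32,-0.38,0,0],[-1,0.32,-0.38,0,0],[-1,0.32,-0.38,0,0]]

```text
time_s: 6.92
tcp_pos: [0.5924, 0.3681, 0.2952]
eef_rot: [180.0, 0.0, -11.3]
contact_force: [0.2, -0.7, -1.9]
gripper_width: 0.0378
gripper_force: 30.0
```

```bash
python3 go.py .508 .3850 .295 -11.3;  python3 - <<'E'
from plant import capture
import cv2,numpy as np
t=capture("top")[...,::-1];s=capture("scene")[...,::-1]
R=lambda im,x,y,w,h,k:cv2.resize(im[y:y+h,x:x+w],None,fx=k,fy=k,interpolation=cv2.INTER_CUBIC)
cv2.imwrite("pics/f.png",np.hstack([R(t,120,130,100,140,4),R(s,360,90,100,140,4)]))
E
```

```text
t 6.92 p [0.5924 0.3681 0.2952] rpy [ 1.7995e+02  4.0000e-02 -1.1280e+01] F [ 0.2 -0.7 -1.9] w 0.0378 gf 30.0 j [ 48.  21.   9.  -0. -78.  31.]
[-0.0861 -0.      0.0002] units [-0.718 -0.     0.002  0.   ]
```

View pics/f.png

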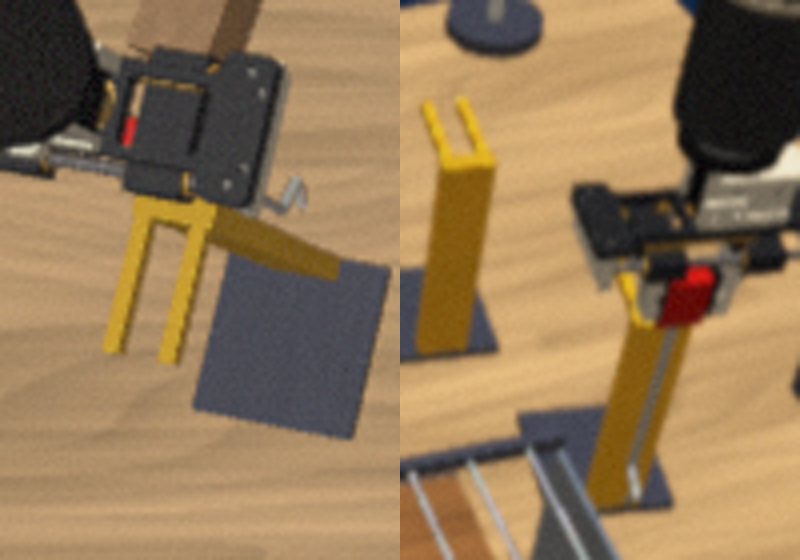

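The hook hangs upright behind the post, shaft at about (655,420) in the scene half. I'll loosen the grip, pull back against the post so the hook leans, then tighten.

drive_tool:
  increments:
    - [[-1,-0.1,0,0,0],[-1,-0.18,0,0,0],[-1,-0.24,0,0,0],[-1,-0.3,0,0,0]]
  squeeze: 10

```text
time_s: 7.52
tcp_pos: [0.5577, 0.3748, 0.2961]
eef_rot: [-180.0, -0.0, -11.3]
contact_force: [3.7, -1.4, -2.5]
gripper_width: 0.0378
gripper_force: 10.0
```

drive_tool:
  increments:
    - [[-1,-0.05,0,0,0],[-1,-0.1,0,0,0],[-1,-0.13,0,0,0],[-1,-0.13,0,0,0]]

```text
time_s: 8.02
tcp_pos: [0.5423, 0.3783, 0.2961]
eef_rot: [-180.0, 0.0, -11.3]
contact_force: [2.0, -0.1, 0.5]
gripper_width: 0.0379
gripper_force: 10.0
```

```bash
python3 go.py .508 .3850 .295 -11.3;  python3 - <<'E'
from plant import r,capture
import cv2,numpy as np
from h import *
print(r.get_state()["moment"].round(2))
t=capture("top")[...,::-1]; cv2.imwrite("pics/g_top.png",t)
s=capture("scene")[...,::-1]; cv2.imwrite("pics/g_scene.png",s)
# predicted hook tip / elbow pixel for lean angles, pivot at grasp point (grip centre 5 mm below)
st=r.get_state();p=st["tcp_pos"]+[0,0,.008];w=np.radians(st["eef_rot"][2]);X=np.array([np.cos(w),np.sin(w),0])
for a in(0,15,25,32,40):
    c,q=np.cos(np.radians(a)),np.sin(np.radians(a))
    f=lambda x,z:p+X*(x*c-z*q)+np.array([0,0,x*q+z*c])
    print(a,"elbow/tip top",px("top",f(.024,-.225)).round(1),px("top",f(.011,-.245)).round(1),"scene",px("scene",f(.024,-.225)).round(1),px("scene",f(.011,-.245)).round(1), f(.011,-.245).round(3))
R=lambda im,x,y,w,h,k:cv2.resize(im[y:y+h,x:x+w],None,fx=k,fy=k,interpolation=cv2.INTER_CUBIC)
cv2.imwrite("pics/g.png",np.hstack([R(t,120,110,100,140,4),R(s,360,110,100,140,4)]))
E
```

```text
t 8.03 p [0.5423 0.3783 0.2961] rpy [-1.7998e+02  1.0000e-02 -1.1310e+01] F [ 2.  -0.1  0.5] w 0.0379 gf 10.0 j [ 52.  18.   4.  -0. -76.  27.]
[-0.035   0.0001  0.0011] units [-0.291  0.001  0.009 -0.   ]
[-0.2  -0.35  0.  ]
0 elbow/tip top [190.1 190.7] [191.6 196.2] scene [414.7 203.4] [412.6 204.3] [0.553 0.376 0.059]
15 elbow/tip top [192.9 169.7] [195.1 173.9] scene [420.1 213.1] [418.3 215.6] [0.615 0.364 0.07 ]
25 elbow/tip top [193.6 155.9] [196.2 159. ] scene [424.2 217.8] [422.5 221.4] [0.654 0.356 0.086]
32 elbow/tip top [193.5 146.4] [196.4 148.8] scene [427.3 220.1] [425.7 224.4] [0.679 0.351 0.102]
40 elbow/tip top [192.7 135.9] [195.9 137.4] scene [430.8 221.6] [429.5 226.8] [0.705 0.346 0.123]
```

View pics/g.png

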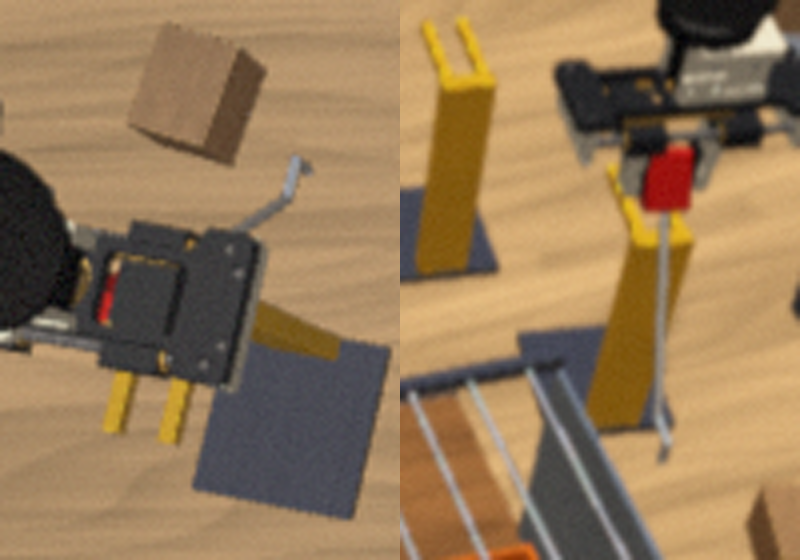

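The hook leans about 30° (tip near (305,168) in the top half, elbow near (296,158)), which is close to what I wanted. I'll clamp it hard, lift, and go round to the rack front.

drive_tool:
  increments:
    - [[-1,0,0,0,0],[-1,0,0,0,0],[-1,0,0,-0.2,0],[-1,0,0,-0.35,0],[-1,0,0,-0.35,0]]
  squeeze: 60

```text
time_s: 8.75
tcp_pos: [0.543, 0.3784, 0.3393]
eef_rot: [-179.9, -0.1, -11.3]
contact_force: [-0.7, -0.9, -1.4]
gripper_width: 0.0378
gripper_force: 60.0
```

drive_tool:
  increments:
    - [[-1,0.07,0.3,0,0],[-1,0.13,0.65,0,0],[-1,-0.1,0.75,0,0],[-1,-0.34,0.85,0,0],[-1,-0.34,0.92,0,-0.02]]

```text
time_s: 9.38
tcp_pos: [0.4791, 0.2772, 0.3374]
eef_rot: [-180.0, 0.0, -3.9]
contact_force: [-0.0, -0.2, -1.6]
gripper_width: 0.0375
gripper_force: 60.0
```

```bash
python3 go.py .474 .177 .31 -4 .474 .177 .287 -4  .5836 .1702 .287 -4
```

```text
t 9.38 p [0.4791 0.2772 0.3374] rpy [-1.7998e+02  5.0000e-02 -3.9500e+00] F [-0.  -0.2 -1.6] w 0.0375 gf 60.0 j [ 50.   6.  -5.  -0. -79.  36.]
[0.0018 0.1003 0.0274] units [0.015 0.836 0.228 0.   ]
[ 0.    -0.     0.023] units [ 0.    -0.     0.192 -0.   ]
[ 0.1098 -0.0009 -0.    ] units [ 0.915 -0.007 -0.    -0.   ]
```

drive_tool:
  increments:
    - [[-1,0.01,0.42,0,0],[-1,0.01,0.84,0,0],[-1,0.01,0.84,0.2,0],[-1,0.01,0.84,0.42,0],[-1,0.01,0.84,0.42,0]]

```text
time_s: 10.0
tcp_pos: [0.4735, 0.1761, 0.285]
eef_rot: [179.8, 0.2, -4.2]
contact_force: [0.3, 0.8, -0.6]
gripper_width: 0.0375
gripper_force: 60.0
```

```bash
cat > tip.py <<'E'
from plant import r,capture
from h import *
st=r.get_state();p=st["tcp_pos"]+[0,0,.008];w=np.radians(st["eef_rot"][2]);X=np.array([np.cos(w),np.sin(w),0])
t=capture("top")[...,::-1]
for a in(20,25,30,35,40):
    c,q=np.cos(np.radians(a)),np.sin(np.radians(a));f=lambda x,z:p+X*(x*c-z*q)+np.array([0,0,x*q+z*c])
    print(a,"elbow",px("top",f(.024,-.225)).round(1),"tip",px("top",f(.011,-.245)).round(1),f(.011,-.245).round(3))
d=np.abs(t.astype(int)-cv2.imread("pics/raw_top.png")).max(2)
u,v=px("top",f(.024,-.225)).astype(int)
m=(d[v-15:v+40,u-14:u+15]>45)
print("cols",u-14,"rows from",v-15);[print(v-15+i,''.join('#' if k else '.' for k in row)) for i,row in enumerate(m)]
E
python3 go.py .474 .177 .287 -4  .5836 .1702 .287 -4; python3 tip.py
```

```text
t 10.0 p [0.4735 0.1761 0.285 ] rpy [179.84   0.23  -4.17] F [ 0.3  0.8 -0.6] w 0.0375 gf 60.0 j [ 43.   3. -16.  -0. -72.  43.]
[ 0.0005 -0.0009 -0.002 ] units [ 0.004 -0.007 -0.016 -0.   ]
[ 0.1098 -0.0009 -0.    ] units [ 0.915 -0.007 -0.    -0.   ]
20 elbow [262.7 186. ] tip [264.  189.2] [0.567 0.169 0.067]
25 elbow [262.6 179.1] tip [264.  181.8] [0.587 0.168 0.076]
30 elbow [262.4 172.4] tip [263.8 174.6] [0.605 0.167 0.086]
35 elbow [262.  165.9] tip [263.5 167.4] [0.623 0.165 0.099]
40 elbow [261.5 159.5] tip [263.1 160.4] [0.639 0.164 0.112]
cols 247 rows from 144
144 .............................
145 .............................
146 .............................
147 .............................
148 .............................
149 .............................
150 .............................
151 .............................
152 .............................
153 .............................
154 .............................
155 .............................
156 .............................
157 .............................
158 .............................
159 .....
[... 650 characters left out ...]
.....###............
179 ..............###............
180 ..............###............
181 ..............###............
182 ..............###............
183 ..............##.............
184 .............................
185 .............#...............
186 .............................
187 ............#................
188 .............................
189 .............................
190 .............................
191 .............................
192 .............................
193 .............................
194 .............................
195 ..##########............#####
196 ..###############......######
197 ..###############......######
198 ..##############.......######
```

The measured lean is still about 30° and the sideways position is right. I'll insert the hook now and lower it over the wall.

drive_tool:
  increments:
    - [[-1,0.3,0,-0.02,0],[-1,0.6,0,-0.02,0],[-1,0.92,0,-0.02,0],[-1,0.92,0,-0.02,0],[-1,0.92,0,-0.02,0]]

```text
time_s: 10.68
tcp_pos: [0.5851, 0.1693, 0.2901]
eef_rot: [-180.0, -0.0, -4.1]
contact_force: [-0.3, 0.4, -2.2]
gripper_width: 0.0379
gripper_force: 60.0
```

```bash
python3 go.py .5836 .1702 .287 -4  .5836 .1702 .257 -4; python3 tip.py | head -12
```

```text
t 10.68 p [0.5851 0.1693 0.2901] rpy [-180.     -0.     -4.14] F [-0.3  0.4 -2.2] w 0.0379 gf 60.0 j [ 34.  13.  -3.  -0. -74.  51.]
[-0.0015 -0.0008  0.0031] units [-0.013 -0.006  0.026 -0.   ]
[ 0.   -0.    0.03] units [ 0.   -0.    0.25 -0.  ]
20 elbow [264.9 145.8] tip [266.1 149.8] [0.679 0.163 0.072]
25 elbow [264.8 138.8] tip [266.1 142.3] [0.698 0.161 0.081]
30 elbow [264.5 131.8] tip [265.9 134.8] [0.717 0.16  0.091]
35 elbow [264.2 125. ] tip [265.6 127.4] [0.734 0.159 0.104]
40 elbow [263.7 118.2] tip [265.2 120. ] [0.751 0.157 0.118]
cols 249 rows from 103
103 .............................
104 .............................
105 .............................
106 .............................
107 .............................
108 .............................
```

drive_tool:
  increments:
    - [[-1,0,0,0.13,0],[-1,0,0,0.27,0],[-1,0,0,0.27,0],[-1,0,0,0.27,0]]

```text
time_s: 11.22
tcp_pos: [0.585, 0.1692, 0.2574]
eef_rot: [180.0, 0.0, -4.1]
contact_force: [0.3, 0.2, -1.5]
gripper_width: 0.0377
gripper_force: 60.0
```

drive_tool:
  increments:
    - [[-1,-0.1,0,0,0],[-1,-0.2,0,0,0],[-1,-0.3,0,0,0],[-1,-0.3,0,0,0]]

```text
time_s: 11.72
tcp_pos: [0.5478, 0.1718, 0.2579]
eef_rot: [-180.0, 0.0, -4.1]
contact_force: [0.3, 0.3, -1.9]
gripper_width: 0.0381
gripper_force: 60.0
```

```bash
python3 go.py
python3 - <<'E'
from plant import capture
from h import *
t=capture("top")[...,::-1];cv2.imwrite("pics/h_top.png",t)
# fit bin by back-edge: print orange rows along column of bin centre left part
hsv=cv2.cvtColor(t,cv2.COLOR_BGR2HSV);m=cv2.inRange(hsv,(5,150,90),(20,255,255))
m[:85]=0;m[:,:235]=0;m[:,310:]=0
ys,xs=np.nonzero(m);print(xs.min(),xs.max(),ys.min(),ys.max(),px("top",[.8704,.2043,.073]))
E
```

```text
t 11.72 p [0.5478 0.1718 0.2579] rpy [-1.7997e+02  1.0000e-02 -4.0900e+00] F [ 0.3  0.3 -1.9] w 0.0381 gf 60.0 j [ 37.  10. -11.  -0. -69.  49.]
245 290 94 277 [251.57498041  85.4110745 ]
```

The bin is following. I'll keep dragging.

drive_tool:
  increments:
    - [[-1,-0.2,0,0,0],[-1,-0.4,0,0,0],[-1,-0.6,0,0,0],[-1,-0.8,0,0,0],[-1,-0.8,0,0,0]]

```text
time_s: 12.4
tcp_pos: [0.4524, 0.1787, 0.2578]
eef_rot: [-180.0, -0.0, -4.1]
contact_force: [0.9, 0.0, -2.0]
gripper_width: 0.0375
gripper_force: 60.0
```

```bash
cat > bin.py <<'E'
from plant import capture
from h import *
t=capture("top")[...,::-1]
hsv=cv2.cvtColor(t,cv2.COLOR_BGR2HSV);m=cv2.inRange(hsv,(5,190,90),(16,255,255))
m[:70]=0;m[:,:235]=0;m[240:]=0;m[:,320:]=0
n,l,s,_=cv2.connectedComponentsWithStats(m);print([list(k) for k in s[1:] if k[4]>30])
e=np.array([.633,.0235]);w=np.radians(-3.57);X=np.array([np.cos(w),np.sin(w)])
for k in s[1:]:
    if k[4]>30:
        for v in(k[1]-.5,k[1]+k[3]-.5): 
            d=P("top",k[0]+k[2]/2,v,.073)-e;print("rack x,y",(d@X).round(4),(d@[-X[1],X[0]]).round(4))
E
python3 go.py; python3 bin.py; python3 tip.py|head -5
```

```text
t 12.4 p [0.4524 0.1787 0.2578] rpy [-179.97   -0.     -4.07] F [ 0.9  0.  -2. ] w 0.0375 gf 60.0 j [ 45.   2. -21.  -0. -68.  41.]
[[np.int32(248), np.int32(128), np.int32(5), np.int32(13), np.int32(38)], [np.int32(257), np.int32(128), np.int32(16), np.int32(9), np.int32(73)], [np.int32(277), np.int32(130), np.int32(12), np.int32(13), np.int32(68)], [np.int32(244), np.int32(149), np.int32(44), np.int32(42), np.int32(1282)]]
rack x,y 0.1003 0.1899
rack x,y 0.0623 0.1874
rack x,y 0.1017 0.1485
rack x,y 0.0754 0.1469
rack x,y 0.0976 0.0969
rack x,y 0.0597 0.0948
rack x,y 0.0407 0.1419
rack x,y -0.079 0.1345
20 elbow [263.4 194.7] tip [264.6 197.7] [0.547 0.172 0.039]
25 elbow [263.2 188.1] tip [264.6 190.5] [0.566 0.171 0.048]
30 elbow [263.  181.6] tip [264.4 183.5] [0.585 0.169 0.059]
35 elbow [262.6 175.3] tip [264.1 176.6] [0.602 0.168 0.071]
40 elbow [262.2 169.1] tip [263.7 169.8] [0.619 0.167 0.085]
```

drive_tool:
  increments:
    - [[-1,-0.15,0,0,0],[-1,-0.3,0,0,0],[-1,-0.36,0,0,0],[-1,-0.36,0,0,0],[-1,-0.36,0,0,0]]

```text
time_s: 13.12
tcp_pos: [0.4101, 0.1818, 0.2572]
eef_rot: [180.0, 0.0, -4.1]
contact_force: [0.1, -0.2, -1.2]
gripper_width: 0.0375
gripper_force: 60.0
```

```bash
python3 go.py; python3 bin.py
```

```text
t 13.12 p [0.4101 0.1818 0.2572] rpy [ 1.7999e+02  3.0000e-02 -4.1200e+00] F [ 0.1 -0.2 -1.2] w 0.0375 gf 60.0 j [ 49.  -2. -24.  -0. -68.  37.]
[[np.int32(243), np.int32(149), np.int32(45), np.int32(56), np.int32(1384)]]
rack x,y 0.0406 0.1433
rack x,y -0.1182 0.1335
```

drive_tool:
  increments:
    - [[-1,0.035,0,0,0],[-1,0.035,0,0,0],[-1,0.035,0,-0.3,0],[-1,0.035,0,-0.75,0],[-1,0.035,0,-0.75,0]]

```text
time_s: 13.8
tcp_pos: [0.4163, 0.1825, 0.3514]
eef_rot: [-179.7, -0.3, -4.1]
contact_force: [1.1, 0.1, -4.1]
gripper_width: 0.0379
gripper_force: 60.0
```

```bash
python3 - <<'E'
from h import *
for q in((220,402),(240,404),(226,348),(255,347)): print(P("top",q[0]*.8,q[1]*.8,.25).round(3))
for q in((458,146),(473,146),(462,164),(478,162)): print(P("scene",q[0]*.8,q[1]*.8,.25).round(3))
print("jar",P("top",338*.8,340*.8,.075))
E
python3 go.py; python3 bin.py
```

```text
[0.24  0.338]
[0.236 0.301]
[0.336 0.329]
[0.337 0.276]
[0.249 0.304]
[0.263 0.346]
[0.33  0.281]
[0.336 0.329]
jar [0.33919276 0.15050475]
t 13.8 p [0.4163 0.1825 0.3514] rpy [-179.72   -0.32   -4.14] F [ 1.1  0.1 -4.1] w 0.0379 gf 60.0 j [ 49.  -5. -15.   0. -80.  37.]
[[np.int32(243), np.int32(149), np.int32(45), np.int32(56), np.int32(1248)]]
rack x,y 0.0406 0.1433
rack x,y -0.1182 0.1335
```

drive_tool:
  increments:
    - [[-1,-0.15,-0.4,0,0.01],[-1,-0.25,-0.8,0,0.019],[-1,-0.25,-1,0,0.019],[-1,-0.25,-1,0,0.019]]

```text
time_s: 14.35
tcp_pos: [0.3929, 0.3044, 0.3456]
eef_rot: [179.8, 0.1, -10.9]
contact_force: [0.6, -1.3, -1.7]
gripper_width: 0.0378
gripper_force: 60.0
```

```bash
python3 go.py .3906 .4095 .302 -11.2
```

```text
t 14.35 p [0.3929 0.3044 0.3456] rpy [ 1.7984e+02  8.0000e-02 -1.0860e+01] F [ 0.6 -1.3 -1.7] w 0.0378 gf 60.0 j [ 60.   0. -10.  -0. -79.  19.]
[-0.0221 -0.1028  0.0436] units [-0.184 -0.857  0.363  0.001]
```

drive_tool:
  increments:
    - [[-1,-0.18,-0.4,0,0],[-1,-0.18,-0.86,0.1,0],[-1,-0.18,-0.86,0.36,0],[-1,-0.18,-0.86,0.36,0],[-1,-0.18,-0.86,0.36,0]]

```text
time_s: 14.98
tcp_pos: [0.3923, 0.4081, 0.3053]
eef_rot: [-180.0, -0.1, -11.0]
contact_force: [1.0, 0.6, -1.1]
gripper_width: 0.0375
gripper_force: 60.0
```

```bash
python3 go.py .5083 .3865 .302 -11.2; python3 tip.py|head -60
```

```text
t 14.97 p [0.3923 0.4081 0.3053] rpy [-1.7997e+02 -5.0000e-02 -1.1000e+01] F [ 1.   0.6 -1.1] w 0.0375 gf 60.0 j [ 66.   8.  -7.   0. -75.  13.]
[ 0.118  -0.0009  0.0033] units [ 0.983 -0.008  0.027  0.001]
20 elbow [179.6 217.1] tip [182.4 219.8] [0.485 0.39  0.087]
25 elbow [179.7 210.4] tip [182.7 212.5] [0.504 0.386 0.096]
30 elbow [179.5 203.8] tip [182.7 205.3] [0.522 0.383 0.107]
35 elbow [179.  197.5] tip [182.4 198.4] [0.539 0.38  0.119]
40 elbow [178.3 191.4] tip [181.9 191.7] [0.555 0.376 0.133]
cols 164 rows from 176
176 .............................
177 .............................
178 .............................
179 .............................
180 .............................
181 .............................
182 .............................
183 .............................
184 .............................
185 .............................
186 .............................
187 .............................
188 .............................
189 .............................
190 .............................
191 .............................
192 .................
[... 570 characters left out ...]
....###.....###.##..
210 .......##....###.....###.###.
211 .............###......#......
212 .............##..............
213 .............##..............
214 .............##..............
215 .............................
216 .............................
217 .............................
218 .............................
219 .............................
220 .............................
221 .............................
222 ...###.......................
223 ...##........................
224 .####........................
225 ####.........................
226 ###..........................
227 ##...........................
228 #............................
229 .............................
```

drive_tool:
  increments:
    - [[-1,0.2,0,0.02,0],[-1,0.4,0,0.02,0],[-1,0.6,0,0.02,0],[-1,0.8,0,0.02,0],[-1,0.8,0,0.02,0]]
  squeeze: 10

```text
time_s: 15.65
tcp_pos: [0.4874, 0.3897, 0.303]
eef_rot: [-179.9, -0.1, -11.1]
contact_force: [-0.1, 0.6, -0.8]
gripper_width: 0.0379
gripper_force: 10.0
```

```bash
python3 go.py .5083 .3865 .302 -11.2 .5270 .3828 .302 -11.2
```

```text
t 15.65 p [0.4874 0.3897 0.303 ] rpy [-1.7992e+02 -6.0000e-02 -1.1090e+01] F [-0.1  0.6 -0.8] w 0.0379 gf 10.0 j [ 57.  14.  -0.   0. -76.  22.]
[ 0.0211 -0.0009  0.001 ] units [ 0.176 -0.007  0.009  0.   ]
[ 0.0191 -0.     -0.    ] units [ 0.159 -0.    -0.    -0.   ]
```

drive_tool:
  increments:
    - [[-1,0.1,0,0,0],[-1,0.2,0,0,0],[-1,0.27,0,0,0],[-1,0.33,0,0,0],[-1,0.33,0,0,0]]

```text
time_s: 16.27
tcp_pos: [0.5252, 0.3828, 0.3014]
eef_rot: [180.0, 0.0, -11.0]
contact_force: [0.1, 0.0, -1.3]
gripper_width: 0.0382
gripper_force: 10.0
```

```bash
python3 go.py .5083 .3865 .302 -11.2 .5270 .3828 .302 -11.2; sed -i 's/(20,25,30,35,40)/(-10,-5,0,5,10,20)/' tip.py; python3 tip.py
python3 - <<'E'
from plant import capture
import cv2,numpy as np
t=capture("top")[...,::-1];s=capture("scene")[...,::-1]
R=lambda im,x,y,w,h,k:cv2.resize(im[y:y+h,x:x+w],None,fx=k,fy=k,interpolation=cv2.INTER_CUBIC)
cv2.imwrite("pics/i.png",np.hstack([R(t,130,110,180,140,3)[:,:540],R(s,370,110,86,140,3)]))
E
```

```text
t 16.27 p [0.5252 0.3828 0.3014] rpy [179.97   0.   -11.  ] F [ 0.1  0.  -1.3] w 0.0382 gf 10.0 j [ 53.  16.   3.   0. -77.  26.]
[-0.0173 -0.0004 -0.0006] units [-0.144 -0.003 -0.005  0.001]
[ 0.0191 -0.     -0.    ] units [ 0.159 -0.    -0.    -0.   ]
-10 elbow [184.6 210.6] tip [185.6 217. ] [0.494 0.389 0.066]
-5 elbow [186.2 203.6] tip [187.5 209.6] [0.515 0.385 0.064]
0 elbow [187.6 196.6] tip [189.1 202.1] [0.536 0.381 0.064]
5 elbow [188.7 189.5] tip [190.5 194.6] [0.557 0.377 0.066]
10 elbow [189.6 182.5] tip [191.6 187.1] [0.578 0.373 0.07 ]
20 elbow [190.7 168.5] tip [193.2 172.1] [0.618 0.365 0.083]
cols 176 rows from 153
153 .............................
154 .............................
155 .............................
156 .............................
157 .............................
158 .............................
159 .............................
160 .............................
161 .............................
162 .............................
163 .............................
164 .............................
165 .............................
166 ............
[... 711 characters left out ...]
....................
188 ######.......................
189 ######.......................
190 ######.......................
191 ######.......................
192 ##.##........................
193 ##.##........................
194 ##...........................
195 #............................
196 #..........##................
197 #.........###................
198 #.........###................
199 .........#####...............
200 .........#####...............
201 ........#######..............
202 ........###.###..............
203 .........#...##..............
204 ............#................
205 ...........###...............
206 ...........###...............
207 ..........####...............
```

View pics/i.png

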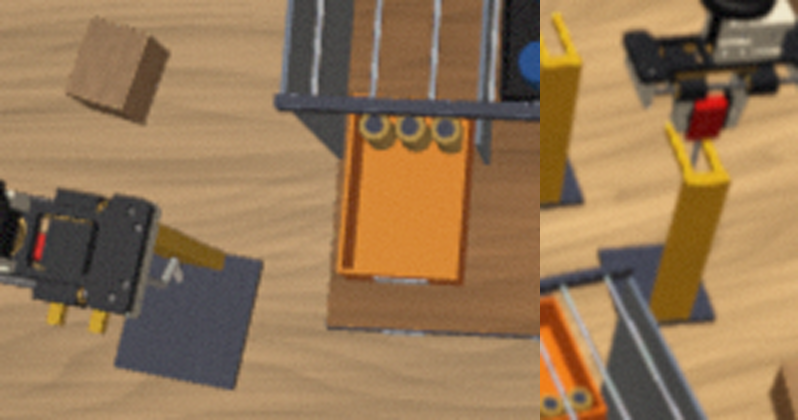

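The hook is upright again with its shaft in the slot: the tip is at (172,270), and the grip is above the fork at (705,120). The orange bin stands level and well out in front of the rail. I'll lower the hook into the fork and release it.

drive_tool:
  increments:
    - [[-1,-0.1,0,0,0],[-1,-0.1,0,0.12,0],[-1,-0.1,0,0.22,0],[-1,-0.1,0,0.24,0],[-1,-0.1,0,0.24,0]]

```text
time_s: 17.05
tcp_pos: [0.5128, 0.3852, 0.2728]
eef_rot: [180.0, 0.0, -11.0]
contact_force: [-1.3, -0.0, 1.4]
gripper_width: 0.0378
gripper_force: 10.0
```

```bash
python3 go.py .5130 .3850 .271 -11
python3 - <<'E'
from h import *
e=np.array([.633,.0235]);w=np.radians(-3.57);X=np.array([np.cos(w),np.sin(w)])
for q in((337,274),(463,281)):
    p=crop("top",130,110,3,*q,.073);d=p-e;print(p.round(4),(d@X).round(4),(d@[-X[1],X[0]]).round(4))
E
```

```text
t 17.05 p [0.5128 0.3852 0.2728] rpy [ 1.7999e+02  1.0000e-02 -1.0960e+01] F [-1.3 -0.   1.4] w 0.0378 gf 10.0 j [ 54.  16.  -1.   0. -73.  25.]
[0.0002 0.0002 0.0018] units [0.002 0.002 0.015 0.   ]
[0.5346 0.2296] -0.111 0.1995
[0.5255 0.1127] -0.1129 0.0823
```

drive_tool:
  increments:
    - [[-1,0,0,0.01,0],[-1,0,0,0.01,0],[1,0,0,0.01,0],[1,0,0,0.01,0],[1,0,0,0.01,0]]
  squeeze: 3

```text
time_s: 17.68
tcp_pos: [0.513, 0.3853, 0.2715]
eef_rot: [180.0, 0.0, -11.0]
contact_force: [0.1, 0.0, 0.8]
gripper_width: 0.0629
gripper_force: 0.0
```

drive_tool:
  increments:
    - [[1,0,0,0,0],[1,0,0,0,0],[1,0,0,0,0],[1,0,0,0,0],[1,0,0,0,0]]

```text
time_s: 18.3
tcp_pos: [0.513, 0.3853, 0.2718]
eef_rot: [-180.0, -0.0, -11.0]
contact_force: [-0.4, -0.7, -1.2]
gripper_width: 0.0876
gripper_force: 0.0
```

drive_tool:
  increments:
    - [[1,0,0,-0.4,0],[1,0,0,-0.8,0],[1,0,0,-0.8,0],[1,0,0.5,-0.8,0],[1,0,1,-0.8,0]]

```text
time_s: 18.92
tcp_pos: [0.4895, 0.2664, 0.3665]
eef_rot: [179.9, 0.1, -10.9]
contact_force: [0.6, -0.5, 1.0]
gripper_width: 0.0877
gripper_force: 0.0
```

drive_tool:
  increments:
    - [[1,0,1,0,0],[1,0,1,0,0],[1,0,1,0,0]]

```text
time_s: 19.3
tcp_pos: [0.4663, 0.1466, 0.3685]
eef_rot: [-179.9, -0.1, -11.1]
contact_force: [0.4, -0.2, -0.5]
gripper_width: 0.0875
gripper_force: 0.0
```

```bash
python3 go.py .4675 -.353 .36 -11
python3 - <<'E'
from plant import capture
from h import *
t=capture("top")[...,::-1];s=capture("scene")[...,::-1];cv2.imwrite("pics/j_t.png",t);cv2.imwrite("pics/j_s.png",s)
for n,im in(("top",t),("scene",s)):
    raw=cv2.imread(f"pics/raw_{n}.png")
    for nm,i in(("start",raw),("now",im)):
        h=cv2.cvtColor(i,cv2.COLOR_BGR2HSV);m=cv2.inRange(h,(0,180,80),(6,255,255))|cv2.inRange(h,(174,180,80),(180,255,255))
        x0,x1,y0,y1=(130,180,185,215) if n=="top" else (405,440,135,165)
        ys,xs=np.nonzero(m[y0:y1,x0:x1]);print(n,nm,len(xs),xs.mean()+x0,ys.mean()+y0,xs.min()+x0,xs.max()+x0,ys.min()+y0,ys.max()+y0)
print("expected shift for +5mm stand x:",px("top",[.5129,.387,.275])-px("top",[.508,.388,.275]),px("scene",[.5129,.387,.275])-px("scene",[.508,.388,.275]))
E
```

```text
t 19.3 p [0.4663 0.1466 0.3685] rpy [-1.7992e+02 -6.0000e-02 -1.1130e+01] F [ 0.4 -0.2 -0.5] w 0.0875 gf 0.0 j [ 41.  -1.  -9.   0. -82.  38.]
[0.0977 0.4899 0.0085] units [ 0.814  4.083  0.071 -0.   ]
top start 177 151.4632768361582 203.28248587570621 140 163 198 209<stdin>:9: RuntimeWarning: Mean of empty slice.
  ret = ret.dtype.type(ret / rcount)
Traceback (most recent call last):
ValueError: zero-size array to reduction operation minimum which has no identity
```

drive_tool:
  increments:
    - [[1,0.2,1,0,0],[1,0.2,1,0,0]]

```text
time_s: 19.65
tcp_pos: [0.4684, 0.0274, 0.3671]
eef_rot: [180.0, 0.1, -10.8]
contact_force: [0.9, -0.1, 0.2]
gripper_width: 0.0883
gripper_force: 0.0
```

drive_tool:
  increments:
    - [[1,0.2,1,0,0],[1,0.2,1,0,0]]

```text
time_s: 19.9
tcp_pos: [0.4693, -0.0959, 0.3673]
eef_rot: [180.0, 0.0, -10.9]
contact_force: [2.2, -0.2, -0.3]
gripper_width: 0.0876
gripper_force: 0.0
```

drive_tool:
  increments:
    - [[1,0.2,1,0,0],[1,0.2,1,0,0]]

```text
time_s: 20.15
tcp_pos: [0.4702, -0.2187, 0.3671]
eef_rot: [-180.0, 0.0, -10.9]
contact_force: [0.8, 0.9, 0.5]
gripper_width: 0.0878
gripper_force: 0.0
```

drive_tool:
  increments:
    - [[1,0.2,1,0,0],[1,0.2,1,0,0],[1,0.2,1,0,0]]

```text
time_s: 20.52
tcp_pos: [0.4707, -0.3427, 0.3652]
eef_rot: [-180.0, 0.2, -11.2]
contact_force: [-0.3, -0.1, -1.0]
gripper_width: 0.0876
gripper_force: 0.0
```

```bash
python3 go.py .4675 -.353 .12 -11
cat > chk.py <<'E'
from plant import capture
from h import *
t=capture("top")[...,::-1];s=capture("scene")[...,::-1]
for n,im in(("top",t),("scene",s)):
    raw=cv2.imread(f"pics/raw_{n}.png")
    for nm,i in(("start",raw),("now",im)):
        h=cv2.cvtColor(i,cv2.COLOR_BGR2HSV);m=cv2.inRange(h,(0,180,80),(4,255,255))|cv2.inRange(h,(174,180,80),(180,255,255))
        x0,x1,y0,y1=(130,180,185,215) if n=="top" else (405,440,135,165)
        ys,xs=np.nonzero(m[y0:y1,x0:x1])
        if len(xs): print(n,nm,len(xs),(xs.mean()+x0).round(2),(ys.mean()+y0).round(2),xs.min()+x0,xs.max()+x0,ys.min()+y0,ys.max()+y0)
a,b=[.5129,.387,.275],[.508,.388,.275]
print("expected shift +5mm:",px("top",a)-px("top",b),px("scene",a)-px("scene",b))
E
python3 chk.py
```

```text
t 20.52 p [ 0.4707 -0.3427  0.3652] rpy [-179.99    0.23  -11.19] F [-0.3 -0.1 -1. ] w 0.0876 gf 0.0 j [-17.   9.   1.   0. -83.  96.]
[-0.0011  0.0107  0.2452] units [-9.000e-03  8.900e-02  2.043e+00 -1.000e-03]
top start 170 151.23 203.23 140 163 198 208
top now 176 153.28 200.44 142 165 195 205
scene start 130 422.15 150.67 417 428 145 157
scene now 131 421.76 152.19 416 428 146 159
expected shift +5mm: [ 0.51172923 -2.13580616] [0.44108418 0.99991822]
```

The hook hangs upright in the fork: the red blob has the same size and shape as at the start, shifted about 6 mm. Now I'll get the coupling.

drive_tool:
  increments:
    - [[1,0,0.09,0.5,0],[1,0,0.09,1,0],[1,0,0.09,1,0]]

```text
time_s: 21.0
tcp_pos: [0.4664, -0.3477, 0.2437]
eef_rot: [-179.9, 0.5, -10.9]
contact_force: [0.8, 0.3, 0.6]
gripper_width: 0.0879
gripper_force: 0.0
```

drive_tool:
  increments:
    - [[1,0,0,0.5,0],[1,0,0,1,0],[1,0,0,1,0],[1,0,0,1,0]]

```text
time_s: 21.5
tcp_pos: [0.4708, -0.3511, 0.1316]
eef_rot: [179.9, -0.2, -10.9]
contact_force: [-0.1, -0.1, 1.2]
gripper_width: 0.0872
gripper_force: 0.0
```

```bash
python3 go.py .4675 -.353 .027 -11
```

```text
t 21.5 p [ 0.4708 -0.3511  0.1316] rpy [179.89  -0.24 -10.86] F [-0.1 -0.1  1.2] w 0.0872 gf 0.0 j [-18.  17. -19.   0. -53.  97.]
[-0.0029  0.0025  0.1046] units [-0.024  0.021  0.872  0.   ]
```

drive_tool:
  increments:
    - [[1,-0.02,0.02,0.4,0],[1,-0.02,0.02,0.7,0],[1,-0.02,0.02,0.86,0],[1,-0.02,0.02,0.86,0],[1,-0.02,0.02,0.86,0]]

```text
time_s: 22.12
tcp_pos: [0.4675, -0.3531, 0.0274]
eef_rot: [179.9, -0.2, -10.9]
contact_force: [0.3, 0.4, -0.8]
gripper_width: 0.0872
gripper_force: 0.0
```

drive_tool:
  increments:
    - [[-1,0,0,0,0],[-1,0,0,0,0],[-1,0,0,0,0],[-1,0,0,0,0],[-1,0,0,0,0]]
  squeeze: 20

```text
time_s: 22.75
tcp_pos: [0.4652, -0.3523, 0.0245]
eef_rot: [-180.0, 0.0, -11.0]
contact_force: [0.3, 1.2, 0.5]
gripper_width: 0.0434
gripper_force: 0.0
```

drive_tool:
  increments:
    - [[-1,0,0,0,0],[-1,0,0,0,0],[-1,0,0,0,0],[-1,0,0,0,0]]

```text
time_s: 23.25
tcp_pos: [0.4653, -0.3524, 0.0245]
eef_rot: [-180.0, 0.0, -11.0]
contact_force: [0.5, -0.5, -0.4]
gripper_width: 0.0298
gripper_force: 20.0
```

drive_tool:
  increments:
    - [[-1,0,0,-0.3,0],[-1,0,0,-0.65,0],[-1,0,0,-1,0],[-1,0,0,-1,0]]

```text
time_s: 23.75
tcp_pos: [0.4673, -0.3532, 0.1483]
eef_rot: [179.9, -0.4, -10.9]
contact_force: [-0.1, -0.2, -2.1]
gripper_width: 0.0295
gripper_force: 20.0
```

drive_tool:
  increments:
    - [[-1,0,0,-0.4,0],[-1,0,0,-0.9,0],[-1,0,-0.4,-0.9,0],[-1,0,-0.8,-0.9,0],[-1,0,-1,-0.9,0]]

```text
time_s: 24.38
tcp_pos: [0.4879, -0.2325, 0.2517]
eef_rot: [-180.0, 0.1, -10.9]
contact_force: [1.3, 1.0, -0.6]
gripper_width: 0.0296
gripper_force: 20.0
```

drive_tool:
  increments:
    - [[-1,0,-0.5,0,0],[-1,0,-1,0,0],[-1,0,-1,0,0]]

```text
time_s: 24.75
tcp_pos: [0.5112, -0.1133, 0.2516]
eef_rot: [-180.0, 0.1, -10.7]
contact_force: [-0.1, -0.1, -1.9]
gripper_width: 0.0291
gripper_force: 20.0
```

drive_tool:
  increments:
    - [[-1,0,-0.5,0,0],[-1,0,-1,0,0],[-1,0,-1,0,0]]

```text
time_s: 25.12
tcp_pos: [0.5341, 0.0037, 0.2514]
eef_rot: [180.0, 0.1, -10.8]
contact_force: [-0.8, -0.4, -1.4]
gripper_width: 0.0292
gripper_force: 20.0
```

```bash
python3 go.py .568 .169 .23 -4; python3 bin.py
```

```text
t 25.12 p [0.5341 0.0037 0.2514] rpy [ 1.7999e+02  8.0000e-02 -1.0780e+01] F [-0.8 -0.4 -1.4] w 0.0292 gf 20.0 j [ 21.   7. -16.  -0. -68.  58.]
[ 0.0024 -0.1688  0.0214] units [ 0.02  -1.406  0.179 -0.019]
[[np.int32(274), np.int32(198), np.int32(10), np.int32(7), np.int32(35)]]
rack x,y -0.0972 0.0971
rack x,y -0.1167 0.096
```

drive_tool:
  increments:
    - [[-1,0.02,-0.5,0,-0.019],[-1,0.02,-1,0,-0.019],[-1,0.02,-1,0,-0.019]]

```text
time_s: 25.55
tcp_pos: [0.5594, 0.1201, 0.2513]
eef_rot: [180.0, 0.1, -4.0]
contact_force: [-0.0, -0.1, -1.4]
gripper_width: 0.0292
gripper_force: 20.0
```

```bash
python3 go.py .568 .169 .15 -4 .568 .169 .044 -4
```

```text
t 25.55 p [0.5594 0.1201 0.2513] rpy [ 1.7997e+02  8.0000e-02 -4.0400e+00] F [-0.  -0.1 -1.4] w 0.0292 gf 20.0 j [ 32.  10. -11.  -0. -68.  54.]
[ 0.0051 -0.0494  0.1013] units [ 0.042 -0.412  0.844 -0.   ]
[ 0.    -0.     0.106] units [ 0.    -0.     0.883 -0.   ]
```

drive_tool:
  increments:
    - [[-1,0.04,-0.41,0,0],[-1,0.04,-0.41,0.2,0],[-1,0.04,-0.41,0.55,0],[-1,0.04,-0.41,0.84,0],[-1,0.04,-0.41,0.84,0]]

```text
time_s: 26.18
tcp_pos: [0.5656, 0.1644, 0.1488]
eef_rot: [179.8, 0.3, -4.3]
contact_force: [-0.5, 0.6, -0.3]
gripper_width: 0.0293
gripper_force: 20.0
```

drive_tool:
  increments:
    - [[-1,0,0,0.3,0],[-1,0,0,0.55,0],[-1,0,0,0.7,0],[-1,0,0,0.7,0]]

```text
time_s: 26.68
tcp_pos: [0.5676, 0.1662, 0.068]
eef_rot: [180.0, 0.0, -4.2]
contact_force: [0.4, 0.2, -1.0]
gripper_width: 0.0295
gripper_force: 20.0
```

```bash
python3 go.py .568 .169 .044 -4
```

```text
t 26.68 p [0.5676 0.1662 0.068 ] rpy [ 1.7995e+02  4.0000e-02 -4.1800e+00] F [ 0.4  0.2 -1. ] w 0.0295 gf 20.0 j [ 35.  22. -22.   0. -46.  51.]
[ 0.0002 -0.0029  0.024 ] units [ 0.002 -0.024  0.2   -0.001]
```

drive_tool:
  increments:
    - [[-1,0,-0.02,0.1,0],[-1,0,-0.02,0.17,0],[-1,0,-0.02,0.2,0],[-1,0,-0.02,0.2,0]]

```text
time_s: 27.18
tcp_pos: [0.5674, 0.1695, 0.0436]
eef_rot: [180.0, 0.0, -4.1]
contact_force: [1.3, 0.5, -1.7]
gripper_width: 0.0293
gripper_force: 20.0
```

drive_tool:
  increments:
    - [[-1,0,0,0.012,0],[-1,0,0,0.012,0]]

```text
time_s: 27.42
tcp_pos: [0.5677, 0.1696, 0.0425]
eef_rot: [-180.0, -0.0, -4.1]
contact_force: [-0.6, 0.0, -0.8]
gripper_width: 0.0295
gripper_force: 20.0
```

drive_tool:
  increments:
    - [[-1,0,0,0.012,0],[-1,0,0,0.012,0]]

```text
time_s: 27.68
tcp_pos: [0.5677, 0.1696, 0.0424]
eef_rot: [-180.0, -0.0, -4.1]
contact_force: [-4.8, -1.1, 12.0]
gripper_width: 0.0292
gripper_force: 20.0
```

The coupling is on the bin floor. I'll back off the press slightly, open part way, and lift out.

drive_tool:
  increments:
    - [[-1,0,0,-0.01,0],[0,0,0,-0.01,0],[0,0,0,-0.01,0],[0,0,0,-0.01,0],[0,0,0,-0.01,0]]

```text
time_s: 28.3
tcp_pos: [0.5675, 0.1695, 0.042]
eef_rot: [180.0, 0.0, -4.1]
contact_force: [0.1, -0.1, 1.1]
gripper_width: 0.044
gripper_force: 0.0
```

drive_tool:
  increments:
    - [[0,0,0,-0.05,0],[0,0,0,-0.2,0],[0,0,0,-0.5,0],[0,0,0,-1,0],[0,0,0,-1,0]]

```text
time_s: 28.92
tcp_pos: [0.5704, 0.171, 0.1679]
eef_rot: [-179.7, -0.5, -4.1]
contact_force: [0.4, 0.5, 0.5]
gripper_width: 0.0436
gripper_force: 0.0
```

drive_tool:
  increments:
    - [[0,0,0,-0.5,0],[0,0,0,-1,0],[0,0,0,-1,0],[0,-0.5,0.5,-1,0],[0,-0.8,1,-1,0]]

```text
time_s: 29.55
tcp_pos: [0.4798, 0.079, 0.281]
eef_rot: [180.0, 0.1, -4.1]
contact_force: [0.8, -1.0, 0.9]
gripper_width: 0.0439
gripper_force: 0.0
```

drive_tool:
  increments:
    - [[0,0,0.5,0,0],[0,0,1,0,0],[0,0,1,0,0],[0,0,1,0,0]]

```text
time_s: 30.05
tcp_pos: [0.4725, -0.0402, 0.2818]
eef_rot: [-180.0, 0.0, -4.2]
contact_force: [0.1, -0.2, 0.0]
gripper_width: 0.0437
gripper_force: 0.0
```

```bash
python3 go.py; python3 bin.py; python3 chk.py
python3 - <<'E'
from plant import capture
from h import *
for n in("top","scene"):
    im=capture(n)[...,::-1];h=cv2.cvtColor(im,cv2.COLOR_BGR2HSV)
    # grey hole of the coupling top expected near:
    u,v=px(n,[.5677,.1696,.068]).round().astype(int);print(n,u,v)
    m=(h[v-14:v+18,u-14:u+15,1]<150)
    for row in m: print(''.join('#' if k else '.' for k in row))
E
```

```text
t 30.05 p [ 0.4725 -0.0402  0.2818] rpy [-1.7999e+02  1.0000e-02 -4.2100e+00] F [ 0.1 -0.2  0. ] w 0.0437 gf 0.0 j [ 19.  -0. -19.  -0. -71.  67.]
[[np.int32(244), np.int32(149), np.int32(44), np.int32(39), np.int32(714)]]
rack x,y 0.0407 0.1419
rack x,y -0.0706 0.135
top start 170 151.23 203.23 140 163 198 208
top now 180 153.52 200.54 142 165 195 206
scene start 130 422.15 150.67 417 428 145 157
scene now 132 421.84 152.09 416 428 146 159
expected shift +5mm: [ 0.51172923 -2.13580616] [0.44108418 0.99991822]
top 264 189
.............................
.............................
............................#
.........................####
.......................######
....................#########
.................############
...............##############
............#################
.........####################
......#######################
....#########################
.############################
#############################
#############################
#############################
#############################
#############################
#############################
##
[... 661 characters left out ...]
..........
###.............####.........
####............####.........
.###.............####........
.####.........##.####........
..###........########........
..###.......##########.......
..####......######.###.......
...###.......####...##.......
....##..............###......
....###..............##......
....###..............###.....
.....##...............##.....
.....###..............###....
......##..............###....
......###..............###...
.......##..............###...
.......###..............##...
.......###..............###..
........##...............##..
........###..............###.
.........##...............##.
...##....###..............###
...###...###...............##
```

drive_tool:
  increments:
    - [[0,0,0.5,0,0],[0,0,1,0,0],[0,0,1,0,0],[0,0,1,0,0]]

```text
time_s: 30.8
tcp_pos: [0.4642, -0.1593, 0.2819]
eef_rot: [-180.0, 0.0, -4.2]
contact_force: [0.6, 0.8, 0.3]
gripper_width: 0.0435
gripper_force: 0.0
```

Run:
```python
from plant import capture,r
from h import *
im=capture("top")[...,::-1];h=cv2.cvtColor(im,cv2.COLOR_BGR2HSV)
u,v=px("top",[.5677,.1696,.068]).round().astype(int);print(u,v)
for row in (h[v-20:v+20,u-26:u+26,1]<150): print(''.join('#' if k else '.' for k in row))
# other things: changed pixels against the start, outside the arm's column
d=np.abs(im.astype(int)-cv2.imread("pics/raw_top.png")).max(2)>50
for nm,(x0,x1,y0,y1) in dict(caps=(297,340,80,150),rods=(345,395,80,150),mat=(420,490,175,270),jar=(255,285,258,286),driver=(350,370,225,300)).items(): print(nm,d[y0:y1,x0:x1].sum())
```

```text
264 189
#######..........................................###
######...........................................###
######......................................########
######...........................###################
######................##############################
######...#####.#####################################
####################################################
####################################################
####################################################
####################################################
####################################################
####################################################
####################################################
####################################################
####################################################
####################################################
####################################################
####################################################
####################################################
####################################################
################################
[... 369 characters left out ...]
######################
####################################################
####################################################
####################################################
####################################################
####################################################
####################################################
####################################################
####################################################
####################################################
####################################################
####################################################
####################################################
caps 0
rods 0
mat 1695
jar 604
driver 194
```

```bash
python3 -c "
from plant import job
print(job.close_job())"
```

```text
the job is handed in; nothing more can be done
None
```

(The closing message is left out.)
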